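Clip a test disc into the painting board

ROBOT

A 7-joint arm with a two-finger parallel gripper is mounted at the origin on a cart in front of the work surface, level with it; the furniture and walls round the work are solid. World frame = base frame: x ahead of the robot, y to its left, z up, the work surface at z = 0. Lengths are in mm, angles in rad, forces in N, time in s.
With the tool pointing down it reaches from about 350 to 775 mm from the base axis. Payload 3.1 kg.
Tool frame: the origin (TCP) lies at the very end of the fingers, on their centre line; the grasp point (between the pads) lies 19 mm behind it; z points along the fingers, y is the line along which they close (so a half turn about z gives the same grasp; the last joint's range is limited). The gripper opens to 85 mm and grips with 20 to 120 N. Pads are 22 mm wide; open, the fingers measure 114 mm over their backs; the gripper's body (76 mm by 85 mm) begins 54 mm behind the grasp point. The pads swing forward as they close: fully open they stand 13 mm farther back than shut.
Start: joints at [1.087, 0.311, 0.014, 1.512, -0.004, 1.319, -0.027], TCP at [235.196, -497.193, 231.304] pointing down, gripper open.
Joint ranges: [-2.7, 2.7], [-0.3, 1.91], [-1.27, 1.3], [0.12, 2.57], [-1.44, 4.58], [0.2, 2.03], [-3.05, 3.05]. Speed limits (rad/s): [2.79, 2.79, 3.14, 3.14, 3.14, 3.14, 3.14].

INTERFACE

Orientations are given as a 3x3 rotation matrix whose columns are the frame's x, y, z axes.
In Python, from rig import status, grab_frame, camera_info, env gives the robot as it stands.
- The arm moves only by the tool drive_tool, never from a script. Its argument "plan" is a list of rows, each a list of 7 numbers: the opening, from 0 (shut) to 1 (fully open), then the shift along the tool's x, y, z in cm, then the turn, a rotation vector about the tool's x, y, z in rad. A call has exactly 5 rows; each row is the pose to reach, as a shift and turn from the pose commanded when the call began, along the tool's axes at that moment; what a row does not reach only later rows make up. A row lasts 1/10 s, in which the tool goes at most 50 mm and 8.59 degrees, less where a joint would pass 70% of its speed; a pose out of reach is approached as far as the arm can. A call with a gripper value outside its range is refused whole. The fingers move at their own pace and stop on an object; "force" is the grip in N (left out, the last holds). Time passes only in rows, so rows that repeat a pose let the fingers close, or fill a call up. It gives the time, the measured TCP pose, the force, the opening and the grip force at its end, in the units of the state.
- status.sense(): the state, without advancing time (a new reading comes with each control period).
- grab_frame(name): name is "scene" or "top"; returns the picture (480x640x3 uint8, red, green, blue); there is no depth.
- camera_info(name): a dict with "fx", "fy", "cx", "cy" (pixels), "k1" (the pictures are not rectified: a ray, as slopes to the right and down, at radius r is drawn at 1 + k1 r^2 times it, then the intrinsics apply), "pose" (4x4, takes a point from camera to world coordinates). Camera axes: x right, y down, z forward; pixel columns grow to the right and rows downward; lengths in mm; the calibration is good to about 2 mm. A picture is of the moment at which its call begins. camera_info takes no time and is no camera call.
- env.finish_job(): hands the job in; it is judged then, once.
The state is a dict: "t": time; "qpos": joint angles; "qvel": joint speeds; "joint_torque": joint torques, N m; "tool_pos": TCP position; "tool_rot": TCP orientation; "ft_force": force on the tool from outside, world axes, zero at the start; "wrist_torque": the same for the moment, N m; "grip_width": finger opening in mm; "grasp_force": force on a finger pad.
Only numpy, scipy, OpenCV 4.12 (cv2) and the standard library are available. Lean on these libraries where they do the work, as an engineer would, in place of code of your own. Each camera call takes 0.05 s, during which the arm holds its last target. There are 200 camera calls.

TASK

Clamp the wooden test disc in the painting board: press the blue thumb plate down with one fingertip to raise the spring clip and, while you keep it held down, push the disc along the channel with the other fingertip until it is fully home against the end stop. Then let the thumb plate go, so that the clip's jaw rests on the disc and holds it. Only press and push: do not lift the disc off the board, and leave the bottles, the tape and the mug where they stand.

Things in the scene. Friction and masses are not known exactly. Their poses are not given: they have to be found in the camera images.
- board: Plywood board 215x165x8 mm, fixed to the table, turned by up to 20 degrees. Origin on its underside (on the table); x = the way the disc is pushed, y = across the channel toward the blue thumb plate, z up. It spans x -130 to +85, y -60 to +105 mm; deck at z = 8 mm. The channel runs along x, centred on y = 0, between rails 94 mm apart and 7 mm high (x -75 to +80 mm), open at its -x end.
- stop (a point): Middle of the face of the aluminium end stop at the far end of the channel, at deck height (board x = 74 mm, y = 0). The stop is 70 mm wide and 8 mm high. Axes as the board's.
- home (a point): Point on the deck (8 mm over the table; board x = 30 mm, y = 0) where the centre of the disc's underside lies when the disc touches the end stop. Axes as the board's.
- test_disc: Plain round wooden disc, diameter 88 mm, 9 mm thick, 30 g more or less, lying flat in the channel with its centre 46 to 70 mm short of home. Origin: centre of its underside. A stack of similar discs farther off on the table is not part of the job.
- hinge (a point): Point on the clip's hinge line, which runs along the board's x at board y = 58.5 mm, 17 mm above the table, between rail and thumb plate (this point: x = -65 mm). Its end posts, 6 mm long at x = -128 and +66 mm, stand 22 mm above the table.
- clip (a joint): Spring clip, a rocker on that hinge. 0 = at rest, its lip 4 mm above the deck, which blocks the disc; 0.28 rad = thumb plate fully down at its limit, lip 17 mm up. The lip clears the disc above about 0.12 rad. It springs back when let go, to about 0.10 rad with the jaw on the disc. Pressing mid-width on the plate takes about 3 N to start, 7 N fully down.
- thumb_plate (a point): Blue ribbed plate of the clip (clip_c3), 120 (board x -125 to -5 mm) x 34 x 3 mm; this point: centre of its top. At rest its outer edge tilts up 0.28 rad, its middle 10 mm above the deck. Fully pressed it is level, its top 3 mm above the deck, over board y = 66 to 100 mm. A fingertip can slide along it, pressing, while the other, level with it, pushes the disc all the way home.
- jaw_lip (a point): Black rubber lip of the clip's jaw (clip_c4), 24 mm along x by 6 mm by 10 mm high, hanging from a steel arm that crosses the rail at x = 34 to 56 mm of the board. This point: centre of its lower face, at rest at board x = 45 mm, y = 8 mm.
- paint_rose: Bystander: paint bottle with pink paint and black cap, 39 mm across, 74 mm high, on the table on the board's -y side. Origin: centre of its underside.
- paint_teal: Bystander: paint bottle with teal paint and black cap, 39 mm across, 74 mm high, on the table beyond the end stop. Origin: centre of its underside.
- tape_red: Bystander: roll of red tape lying flat, 73 mm across, 19 mm high, on the table beyond the end stop. Origin: centre of its underside.
- mug_small: Bystander: small dark mug, 66 x 92 mm with handle, 62 mm high, on the table on the board's +y side. Origin: centre of its underside.

How it is judged (in metres and radians):
On the way, in this order (a step that is already met when the one before it is completed fails the run):
1. a finger holds the thumb plate down (clip above 0.15 rad) while the disc is still outside the jaw (value of joint clip above 0.15 rad and contact force between the fingers and clip_c3 above 0.3 N and x of test_disc in the frame of home below -0.03 m), for 0.1 s.
2. the disc is home (within 4 mm) while a finger still holds the thumb plate down (clip above 0.12 rad) (value of joint clip above 0.12 rad and contact force between the fingers and clip_c3 above 0.3 N and x of test_disc in the frame of home above -0.004 m), for 0.1 s.
At the end, for the whole second after the job is handed in: The disc lies flat and at rest in the channel, at most 4 mm short of the end stop (centre within 8 mm of home), the thumb plate is released and the jaw's lip presses on the disc with more than 0.5 N (clip at 0.07 to 0.14 rad) (x of test_disc in the frame of home above -0.004 m and horizontal distance between test_disc and home below 0.008 m and angle between test_disc's own z axis and vertical below 0.05 rad and contact force between clip_c4 and test_disc above 0.5 N and value of joint clip between 0.07 and 0.14 rad and linear speed of test_disc below 0.01 m/s); the robot touches nothing.
It fails at once if the disc is lifted more than 8 mm off the deck (z of test_disc in the frame of home above 0.008 m).
It fails at once if the disc is tipped by more than 0.25 rad (angle between test_disc's own z axis and vertical above 0.25 rad).
It fails at once if a bottle, the tape or the mug is moved by more than 20 mm (distance of any of paint_rose, paint_teal, tape_red, mug_small from where it was at the start of the episode above 0.02 m).
It also fails if it takes over 43 s, if anything falls off the work surface, if the arm or the gripper's body presses on something with over 40 N, if the wrist force passes 120 N, or if a joint passes its speed limit or range.

## Working session

There is one attempt and no reset: what is moved stays moved. The work goes in short steps, Python scripts to look and compute and a tool call to move; the robot and the scene stay as the last step left them, time stands still between calls to the robot, and variables do not carry over. Pictures are saved under pics/ and viewed, at most 14 in all, crops included, and the job is handed in when it is done.

Besides the shell and the picture viewer there is one more tool, called after "Call:" as name(argument=value, ...), one argument or row to a line, values as JSON. drive_tool: Moves the arm, as the interface text tells. Its arguments: {"type":"object","properties":{"plan":{"type":"array"},"force":{"type":"number"}},"required":["plan"]}

```bash
mkdir -p pics; cat > h.py <<'E'
import numpy as np, cv2
from rig import status, grab_frame, camera_info, env
def ray(n,u,v):
    c=camera_info(n); K=np.array([[c['fx'],0,c['cx']],[0,c['fy'],c['cy']],[0,0,1]],float)
    x,y=(u-c['cx'])/c['fx'],(v-c['cy'])/c['fy']; a,b=x,y
    for _ in range(20):
        s=1+c['k1']*(a*a+b*b); a,b=x/s,y/s
    P=np.array(c['pose']); return P[:3,3],P[:3,:3]@np.array([a,b,1])
def onz(n,u,v,z):
    o,d=ray(n,u,v); return o+d*(z-o[2])/d[2]
E
python3 - <<'E'
from h import *
for n in("scene","top"):
    f=grab_frame(n); cv2.imwrite(f"pics/{n}0.png",f[:,:,::-1]); c=camera_info(n); print(n,c)
s=status.sense(); print(s['tool_pos'],s['tool_rot'],s['t'],s['grip_width'])
E
```

```text
scene {'fx': 482.05135754499713, 'fy': 482.05135754499713, 'cx': 324.906390825399, 'cy': 245.25893777225392, 'k1': -0.057297328017477486, 'pose': array([[-8.46124759e-01, -3.23404944e-01,  4.23653318e-01,
         2.39211653e+02],
       [-5.32941439e-01,  5.03220964e-01, -6.80251486e-01,
         5.99768636e+02],
       [ 6.80546257e-03, -8.01360034e-01, -5.98143613e-01,
         6.15060815e+02],
       [ 0.00000000e+00,  0.00000000e+00,  0.00000000e+00,
         1.00000000e+00]])}
top {'fx': 567.3893127814038, 'fy': 567.3893127814038, 'cx': 319.6954034871698, 'cy': 244.80661376124655, 'k1': -0.08649743523128363, 'pose': array([[-2.66697275e-02, -9.87666902e-01,  1.54281613e-01,
         4.69521005e+02],
       [-9.99637086e-01,  2.57636785e-02, -7.86948094e-03,
        -2.94489425e+01],
       [ 3.79756397e-03, -1.54435499e-01, -9.87995574e-01,
         1.04075597e+03],
       [ 0.00000000e+00,  0.00000000e+00,  0.00000000e+00,
         1.00000000e+00]])}
[ 234.9007373  -496.58542264  230.32632935] [[ 9.03942838e-01  4.27652150e-01 -9.92539026e-04]
 [ 4.27653290e-01 -9.03940910e-01  1.86935906e-03]
 [-9.77612115e-05 -2.11425631e-03 -9.99997760e-01]] 0.1 85.40441599524513
```

View pics/scene0.png

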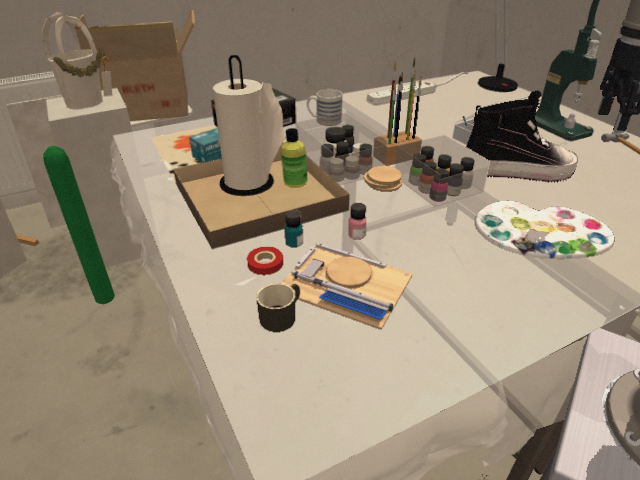

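View pics/top0.png

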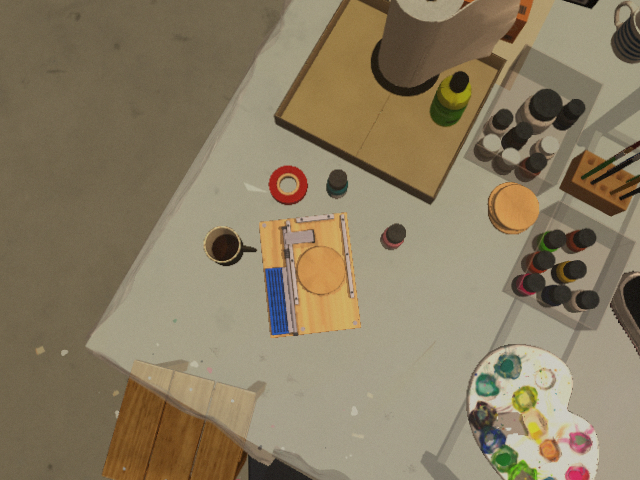

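The top view shows the board at about (310,275), with the disc at (321,270), the blue plate at (277,300) on its left and the end stop at (315,217) at the top. Board x therefore points roughly along world +x. The mug is at (223,245), with its handle reaching (255,249). The scene view shows the same layout.

```bash
python3 - <<'E'
from h import *
f=cv2.imread("pics/top0.png"); hsv=cv2.cvtColor(f,cv2.COLOR_BGR2HSV)
roi=np.zeros(f.shape[:2],np.uint8); roi[206:342,256:366]=255
m=((hsv[:,:,1]>75)&(roi>0)).astype(np.uint8)
m=cv2.morphologyEx(m,cv2.MORPH_CLOSE,np.ones((15,15)))
cs=max(cv2.findContours(m,0,2)[0],key=cv2.contourArea)
# world-plane rect
w=np.array([onz("top",*p[0],8)[:2] for p in cs],np.float32)
r=cv2.minAreaRect(w); print("board rect",r,cv2.boxPoints(r).round(1).tolist())
b=((hsv[:,:,0]>100)&(hsv[:,:,0]<125)&(hsv[:,:,1]>130)&(roi>0)).astype(np.uint8)
cb=max(cv2.findContours(b,0,2)[0],key=cv2.contourArea)
w=np.array([onz("top",*p[0],18)[:2] for p in cb],np.float32)
rb=cv2.minAreaRect(w); print("blue",rb,cv2.boxPoints(rb).round(1).tolist())
g=cv2.GaussianBlur(cv2.resize(f[200:345,250:370],None,fx=4,fy=4,interpolation=cv2.INTER_CUBIC),(5,5),1)
c=cv2.HoughCircles(cv2.cvtColor(g,cv2.COLOR_BGR2GRAY),cv2.HOUGH_GRADIENT,1,200,param1=80,param2=20,minRadius=80,maxRadius=115)
print(c)
for x,y,rr in c[0][:2]:
    u,v=x/4+250,y/4+200; print("disc",u,v,onz("top",u,v,17),np.linalg.norm(onz("top",u,v,17)-onz("top",u+rr/4,v,17)))
    cv2.circle(g,(int(x),int(y)),int(rr),(0,0,255),1)
for p in cv2.boxPoints(cv2.minAreaRect(cs)): cv2.circle(g,tuple(int(q) for q in (p-[250,200])*4),3,(255,0,255),-1)
cv2.imwrite("pics/crop1.png",g)
E
```

```text
board rect ((577.486083984375, -11.559066772460938), (215.78713989257812, 173.724853515625), 5.084800720214844) [[462.29998779296875, 65.4000015258789], [477.70001220703125, -107.5999984741211], [692.7000122070312, -88.5], [677.2999877929688, 84.5]]
blue ((529.8052368164062, 42.9552001953125), (118.61229705810547, 29.11880111694336), 5.208897113800049) [[469.3999938964844, 52.099998474121094], [472.1000061035156, 23.100000381469727], [590.2000122070312, 33.79999923706055], [587.5, 62.79999923706055]]
[[[286.5 280.5  95.4]]]
disc 321.625 270.125 [582.82847212 -39.86254308  17.        ] 43.27846130828175
```

View pics/crop1.png

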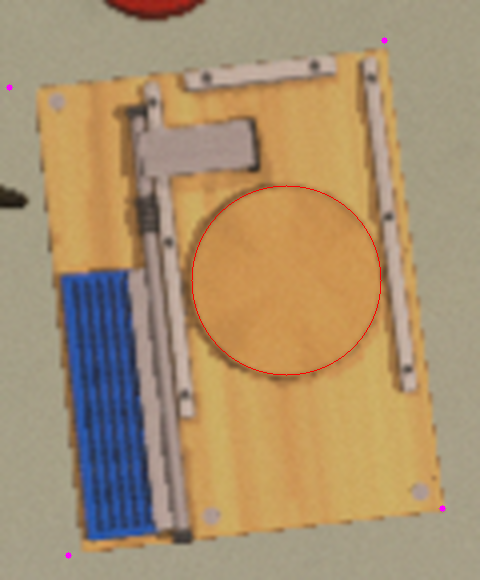

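```bash
python3 - <<'E'
from h import *
px=np.array([[383,48],[442,510],[40,88],[84,550]])/4+[250,200]
L=np.array([[85,-60],[-130,-60],[85,105],[-130,105]],float)
W=np.array([onz("top",*p,8)[:2] for p in px]); print(W.round(1))
lc,wc=L.mean(0),W.mean(0); H=(L-lc).T@(W-wc); U,_,V=np.linalg.svd(H); R=V.T@U.T; t=wc-R@lc
print("ang",np.degrees(np.arctan2(R[1,0],R[0,0])),"t",t,"res",(W-(L@R.T+t)).round(1))
d=onz("top",321.6,270.1,17)[:2]; print("disc board",R.T@(d-t))
for n,p,z in (("stopL",(185,90),16),("stopR",(334,72),16),("lipR",(257,145),22),("blueTL",(62,275),22),("blueBL",(90,540),22)):
    q=onz("top",p[0]/4+250,p[1]/4+200,z)[:2]; print(n,R.T@(q-t))
b=onz("top",529,43,18)
np.savez("b.npz",R=R,t=t)
m=onz("top",256,249,40)[:2];print("mug handle board",R.T@(m-t))
for nm,l in (("home",(30,0)),("plate",(-65,83)),("disc-rear",(-80,0))): print(nm,R@np.array(l)+t)
E
```

```text
[[ 691.3  -87.8]
 [ 477.8 -107.3]
 [ 676.5   71.9]
 [ 464.2   54.5]]
ang 4.989683407713496 t [601.80121864 -37.62766275] res [[-0.4  2.2]
 [ 0.3  1.4]
 [-0.9 -2.5]
 [ 1.  -1.2]]
disc board [-19.04479532  -0.53637213]
stopL [73.7727421  35.74271778]
stopR [ 74.42758081 -33.3396498 ]
lipR [43.50307956  5.79780641]
blueTL [-5.73057459 99.97829109]
blueBL [-125.04060808   99.50996506]
mug handle board [ 29.23127521 111.90817944]
home [631.68752989 -35.01837171]
plate [529.82850571  39.40433446]
disc-rear [522.10438863 -44.58577219]
```

Call:
drive_tool(
  plan=[
    [1,3.7,-2.6,0,0,0,0.07],
    [1,7.4,-5.2,0,0,0,0.14],
    [1,11.1,-7.8,0,0,0,0.21],
    [1,14.8,-10.4,0,0,0,0.28],
    [1,18.5,-13,0,0,0,0.355],
  ],
)

```text
t: 0.6
tool_pos: [347.2, -298.7, 230.9]
tool_rot: [[0.997, 0.083, -0.0], [0.083, -0.997, 0.0], [-0.0, -0.0, -1.0]]
ft_force: [1.0, -0.1, 0.2]
grip_width: 84.8
grasp_force: 0.0
```

```bash
cat >> h.py <<'E'
def rep(target=None,z=None):
    s=status.sense(); b=np.load("b.npz"); R,t=b['R'],b['t']; p=s['tool_pos']; T=np.array(s['tool_rot'])
    print("t",s['t'],"tcp",p.round(1),"board",(R.T@(p[:2]-t)).round(1),"z",p[2].round(1),"F",np.round(s['ft_force'],2),"M",np.round(s['wrist_torque'],2))
    Bx=np.array([R[0,0],R[1,0],0]); print("boardx in tool",(T.T@Bx).round(4),"down in tool",(T.T@[0,0,-1]).round(4))
    if target is not None:
        g=np.append(R@np.array(target)+t,p[2] if z is None else z); print("move cm",(T.T@(g-p)/10).round(2))
E
python3 -c "
from h import *
rep((-90,38))"
```

```text
t 0.6 tcp [ 347.2 -298.7  230.9] board [-276.4 -237.9] z 230.9 F [ 1.02 -0.05  0.24] M [-0.04 -0.07 -0.03]
boardx in tool [ 1.0e+00 -3.5e-03 -4.0e-04] down in tool [4.e-04 4.e-04 1.e+00]
move cm [ 18.54 -27.66   0.  ]
```

Call:
drive_tool(
  plan=[
    [1,2.3,-3.5,0,0,0,0],
    [1,4.6,-7.0,0,0,0,0],
    [1,6.9,-10.4,0,0,0,0],
    [1,9.2,-13.8,0,0,0,0],
    [1,11.6,-17.3,1,0,0,0],
  ],
)

```text
t: 1.1
tool_pos: [448.6, -117.0, 222.1]
tool_rot: [[0.996, 0.086, 0.003], [0.086, -0.996, -0.001], [0.002, 0.001, -1.0]]
ft_force: [0.4, -0.1, 0.0]
grip_width: 85.2
grasp_force: 0.0
```

Call:
drive_tool(
  plan=[
    [1,2.3,-3.4,2,0,0,0],
    [1,4.6,-6.8,5,0,0,0],
    [1,6.9,-10.2,9,0,0,0],
    [1,6.9,-10.2,13,0,0,0],
    [1,6.9,-10.2,14,0,0,0],
  ],
)

```text
t: 1.6
tool_pos: [502.9, -8.4, 76.2]
tool_rot: [[0.996, 0.091, -0.011], [0.091, -0.996, 0.001], [-0.011, -0.002, -1.0]]
ft_force: [-1.6, 0.1, -0.3]
grip_width: 85.1
grasp_force: 0.0
```

```bash
python3 -c "
from h import *
rep((-90,38),40)
a=grab_frame('top')[190:350,230:390,::-1];b=grab_frame('scene')[220:340,260:430,::-1]
rep()
cv2.imwrite('pics/p2.png',np.vstack([cv2.resize(a,(400,400),interpolation=2)[100:,:],cv2.resize(b,(400,282),interpolation=2)]))"
```

```text
t 1.6 tcp [502.9  -8.4  76.2] board [-95.9  37.7] z 76.2 F [-1.57  0.07 -0.3 ] M [0.04 0.14 0.01]
boardx in tool [ 0.9999  0.004  -0.0108] down in tool [0.0108 0.0023 0.9999]
move cm [ 0.63 -0.02  3.61]
t 1.7 tcp [505.1 -11.2  79.3] board [-94.1  34.7] z 79.3 F [-0.48 -0.67  0.66] M [-0.02  0.01 -0.04]
boardx in tool [ 1.0e+00 -4.0e-04 -5.8e-03] down in tool [5.8e-03 1.0e-04 1.0e+00]
```

View pics/p2.png

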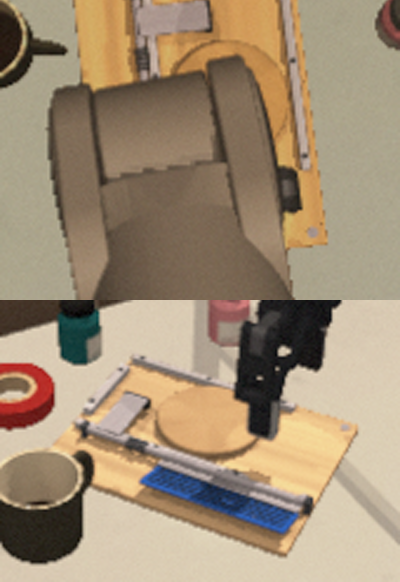

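The crops show the gripper above the rear of the board. In the scene image the near fingertip ends at about (372,278). I'll check its height against the TCP.

```bash
python3 -c "
from h import *
b=np.load('b.npz');R,t=b['R'],b['t']
o,d=ray('scene',260+263*170/400,220+137*120/282)
for yb in (35+42,35+50,35+57,35-50):
  A=R.T@(o[:2]-t);D=R.T@d[:2];k=(yb-A[1])/D[1];print(yb,(A+k*D)[0],(o+k*d)[2])
rep((-90,38),42)"
```

```text
77 -95.9336603607714 82.85181185145893
85 -98.78132341829257 90.07411112909574
92 -101.27302859362362 96.39362299702793
-15 -63.18553519927772 -0.20462984136372597
t 1.7 tcp [505.1 -11.2  79.3] board [-94.1  34.7] z 79.3 F [-0.48 -0.67  0.66] M [-0.02  0.01 -0.04]
boardx in tool [ 1.0e+00 -4.0e-04 -5.8e-03] down in tool [5.8e-03 1.0e-04 1.0e+00]
move cm [ 0.43 -0.33  3.73]
```

Call:
drive_tool(
  plan=[
    [1,0.4,-0.3,1.5,0,0,0],
    [1,0.4,-0.3,3,0,0,0],
    [1,0.4,-0.3,4.5,0,0,0],
    [1,0.4,-0.3,5,0,0,0],
    [1,0.4,-0.3,5,0,0,0],
  ],
)

```text
t: 2.2
tool_pos: [511.5, -7.9, 31.7]
tool_rot: [[0.996, 0.085, 0.001], [0.085, -0.996, -0.0], [0.001, 0.0, -1.0]]
ft_force: [-0.3, 0.3, 0.4]
grip_width: 85.3
grasp_force: 0.0
```

Call:
drive_tool(
  plan=[
    [1,0,0,0,0,0,0],
    [1,0,0,0,0,0,0],
    [1,0,0,0.3,0,0,0],
    [1,0,0,0.5,0,0,0],
    [1,0,0,0.5,0,0,0],
  ],
)

```text
t: 2.7
tool_pos: [510.7, -7.3, 26.0]
tool_rot: [[0.996, 0.087, -0.001], [0.087, -0.996, -0.0], [-0.001, 0.0, -1.0]]
ft_force: [0.4, 0.3, -0.3]
grip_width: 85.4
grasp_force: 0.0
```

```bash
python3 -c "
from h import *
rep((-90,38),15)"
```

```text
t 2.7 tcp [510.7  -7.3  26. ] board [-88.1  38.2] z 26.0 F [ 0.36  0.3  -0.32] M [ 0.02  0.   -0.03]
boardx in tool [ 1.e+00 -2.e-04 -6.e-04] down in tool [ 6.e-04 -0.e+00  1.e+00]
move cm [-0.19  0.02  1.1 ]
```

Call:
drive_tool(
  plan=[
    [1,0,0,0.2,0,0,0],
    [1,0,0,0.4,0,0,0],
    [1,0,0,0.6,0,0,0],
    [1,0,0,0.8,0,0,0],
    [1,0,0,0.9,0,0,0],
  ],
)

```text
t: 3.2
tool_pos: [510.8, -7.2, 17.0]
tool_rot: [[0.996, 0.087, -0.0], [0.087, -0.996, -0.0], [-0.0, -0.0, -1.0]]
ft_force: [0.6, -0.3, 0.5]
grip_width: 85.3
grasp_force: 0.0
```

Call:
drive_tool(
  plan=[
    [1,0,0,0.1,0,0,0],
    [1,0,0,0.3,0,0,0],
    [1,0,0,0.5,0,0,0],
    [1,0,0,0.6,0,0,0],
    [1,0,0,0.6,0,0,0],
  ],
)

```text
t: 3.7
tool_pos: [510.8, -7.2, 11.1]
tool_rot: [[0.996, 0.087, -0.0], [0.087, -0.996, -0.0], [-0.0, -0.0, -1.0]]
ft_force: [-0.8, -0.1, 0.2]
grip_width: 85.3
grasp_force: 0.0
```

```bash
python3 -c "
from h import *
rep((-90,38),5)"
```

```text
t 3.7 tcp [510.8  -7.2  11.1] board [-88.   38.2] z 11.1 F [-0.83 -0.07  0.24] M [ 0.02 -0.04  0.01]
boardx in tool [ 1.e+00 -2.e-04 -4.e-04] down in tool [4.e-04 0.e+00 1.e+00]
move cm [-0.2   0.02  0.61]
```

Call:
drive_tool(
  plan=[
    [1,0,0,0.1,0,0,0],
    [1,0,0,0.2,0,0,0],
    [1,0,0,0.4,0,0,0],
    [1,0,0,0.5,0,0,0],
    [1,0,0,0.5,0,0,0],
  ],
)

```text
t: 4.2
tool_pos: [510.9, -7.2, 6.1]
tool_rot: [[0.996, 0.087, -0.0], [0.087, -0.996, -0.0], [-0.0, -0.0, -1.0]]
ft_force: [0.4, -0.0, 0.5]
grip_width: 85.3
grasp_force: 0.0
```

Call:
drive_tool(
  plan=[
    [1,0,0,0.1,0,0,0],
    [1,0,0,0.2,0,0,0],
    [1,0,0,0.3,0,0,0],
    [1,0,0,0.3,0,0,0],
    [1,0,0,0.3,0,0,0],
  ],
)

```text
t: 4.7
tool_pos: [511.0, -7.1, 3.4]
tool_rot: [[0.996, 0.087, -0.0], [0.087, -0.996, 0.0], [-0.0, -0.0, -1.0]]
ft_force: [-1.6, 0.5, 3.1]
grip_width: 85.2
grasp_force: 1.6
```

```bash
python3 -c "
from h import *
rep((-90,38),0)
b=grab_frame('scene')[220:340,260:430,::-1]
cv2.imwrite('pics/p3.png',cv2.resize(b,(680,480),interpolation=2))"
```

```text
t 4.7 tcp [511.   -7.1   3.4] board [-87.8  38.3] z 3.4 F [-1.58  0.53  3.12] M [0.16 0.23 0.04]
boardx in tool [ 1.e+00 -2.e-04 -0.e+00] down in tool [0.e+00 1.e-04 1.e+00]
move cm [-0.22  0.03  0.34]
```

View pics/p3.png

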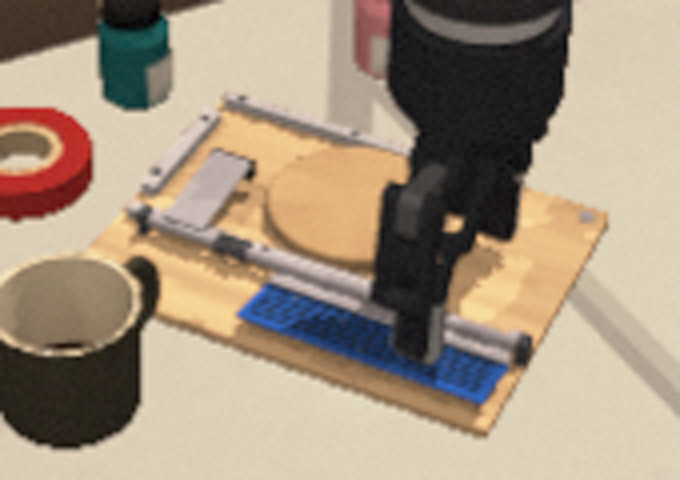

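The fingertip now rests on the blue plate, at (415,350) in the crop, and pressing starts at 3 N with TCP z about 3–5. I'll keep pressing down.

Call:
drive_tool(
  plan=[
    [1,0,0,0.1,0,0,0],
    [1,0,0,0.2,0,0,0],
    [1,0,0,0.3,0,0,0],
    [1,0,0,0.3,0,0,0],
    [1,0,0,0.3,0,0,0],
  ],
)

```text
t: 5.25
tool_pos: [511.0, -7.3, 0.3]
tool_rot: [[0.996, 0.087, -0.0], [0.087, -0.996, -0.0], [-0.0, 0.0, -1.0]]
ft_force: [-2.3, -0.3, 4.2]
grip_width: 85.6
grasp_force: 2.2
```

Call:
drive_tool(
  plan=[
    [1,0,0,0.05,0,0,0],
    [1,0,0,0.1,0,0,0],
    [1,0,0,0.15,0,0,0],
    [1,0,0,0.2,0,0,0],
    [1,0,0,0.2,0,0,0],
  ],
)

```text
t: 5.75
tool_pos: [511.1, -7.6, -1.6]
tool_rot: [[0.996, 0.087, 0.0], [0.087, -0.996, -0.0], [0.0, 0.0, -1.0]]
ft_force: [-1.3, -0.7, 4.5]
grip_width: 85.6
grasp_force: 2.7
```

```bash
python3 -c "
from h import *
rep((-90,38),-4)"
```

```text
t 5.75 tcp [511.1  -7.6  -1.6] board [-87.8  37.8] z -1.6 F [-1.27 -0.71  4.48] M [0.09 0.43 0.13]
boardx in tool [ 1.e+00 -4.e-04  0.e+00] down in tool [-0.e+00 -5.e-04  1.e+00]
move cm [-0.22 -0.02  0.24]
```

Call:
drive_tool(
  plan=[
    [1,0,0,0.05,0,0,0],
    [1,0,0,0.1,0,0,0],
    [1,0,0,0.1,0,0,0],
    [1,0,0,0.1,0,0,0],
    [1,0,0,0.1,0,0,0],
  ],
)

```text
t: 6.25
tool_pos: [511.0, -7.7, -2.2]
tool_rot: [[0.996, 0.087, -0.0], [0.087, -0.996, -0.001], [-0.0, 0.001, -1.0]]
ft_force: [-2.6, -1.8, 8.6]
grip_width: 85.3
grasp_force: 4.1
```

```bash
python3 -c "
from h import *
rep((-90,38),-4)
b=grab_frame('scene')[220:340,260:430,::-1]
cv2.imwrite('pics/p4.png',cv2.resize(b,(680,480),interpolation=2))"
```

```text
t 6.25 tcp [511.   -7.7  -2.2] board [-87.8  37.7] z -2.2 F [-2.64 -1.79  8.57] M [0.1  0.6  0.11]
boardx in tool [ 1.e+00 -4.e-04 -1.e-04] down in tool [ 1.e-04 -7.e-04  1.e+00]
move cm [-0.22 -0.03  0.18]
```

View pics/p4.png

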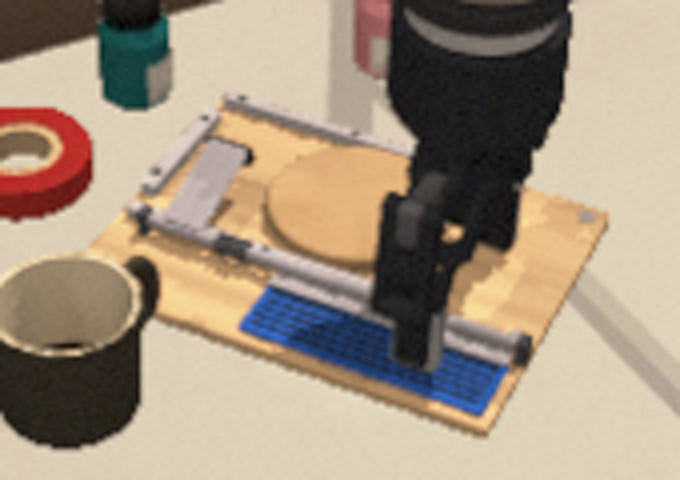

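The plate is level and the jaw is up, with a jump in force showing it is at its limit. Next I slide along board x to push the disc.

Call:
drive_tool(
  plan=[
    [1,0.3,0,0,0,0,0],
    [1,0.6,0,0,0,0,0],
    [1,0.9,0,0,0,0,0],
    [1,1.2,0,0,0,0,0],
    [1,1.5,0,0,0,0,0],
  ],
)

```text
t: 6.8
tool_pos: [511.4, -7.7, -3.2]
tool_rot: [[0.995, 0.091, -0.03], [0.091, -0.996, -0.006], [-0.031, 0.003, -1.0]]
ft_force: [-30.2, -5.0, 38.4]
grip_width: 85.3
grasp_force: 19.4
```

Call:
drive_tool(
  plan=[
    [1,0.3,0,0,0,0,0],
    [1,0.6,0,0,0,0,0],
    [1,0.9,0,0,0,0,0],
    [1,1.2,0,0,0,0,0],
    [1,1.5,0,0,0,0,0],
  ],
)

```text
t: 7.3
tool_pos: [511.8, -7.6, -3.9]
tool_rot: [[0.994, 0.095, -0.06], [0.095, -0.995, -0.011], [-0.061, 0.005, -0.998]]
ft_force: [-52.7, -9.3, 62.9]
grip_width: 85.1
grasp_force: 31.7
```

```bash
python3 -c "
from h import *
rep((-25,38))"
```

```text
t 7.3 tcp [511.8  -7.6  -3.9] board [-87.   37.8] z -3.9 F [-52.73  -9.31  62.94] M [ 1.01 11.94  2.44]
boardx in tool [ 0.9981  0.0083 -0.0611] down in tool [ 0.0612 -0.0048  0.9981]
move cm [ 6.19  0.03 -0.38]
```

Friction against the plate's hard limit has locked the fingertip. I'll back off to a spring-only press before sliding again.

Call:
drive_tool(
  plan=[
    [1,-0.8,0,0,0,0,0],
    [1,-1.6,0,0,0,0,0],
    [1,-2.4,0,0,0,0,0],
    [1,-3.0,0,-0.15,0,0,0],
    [1,-3.0,0,-0.2,0,0,0],
  ],
)

```text
t: 7.8
tool_pos: [510.9, -7.4, -0.1]
tool_rot: [[0.996, 0.087, 0.001], [0.087, -0.996, -0.0], [0.001, 0.0, -1.0]]
ft_force: [-1.3, -0.1, 4.4]
grip_width: 85.5
grasp_force: 2.3
```

```bash
python3 -c "
from h import *
rep((-25,38))"
```

```text
t 7.8 tcp [ 5.109e+02 -7.400e+00 -1.000e-01] board [-87.9  38. ] z -0.1 F [-1.34 -0.11  4.43] M [0.12 0.35 0.01]
boardx in tool [ 1.e+00 -4.e-04  1.e-03] down in tool [-1.e-03 -4.e-04  1.e+00]
move cm [6.29 0.   0.01]
```

Call:
drive_tool(
  plan=[
    [1,0.2,0,0,0,0,0],
    [1,0.4,0,0,0,0,0],
    [1,0.6,0,0,0,0,0],
    [1,0.8,0,0,0,0,0],
    [1,0.8,0,0,0,0,0],
  ],
)

```text
t: 8.3
tool_pos: [517.4, -6.7, -1.4]
tool_rot: [[0.996, 0.087, -0.004], [0.087, -0.996, -0.001], [-0.004, 0.0, -1.0]]
ft_force: [-2.8, -1.2, 4.7]
grip_width: 85.5
grasp_force: 2.6
```

```bash
python3 -c "
from h import *
rep((-25,38))"
```

```text
t 8.3 tcp [517.4  -6.7  -1.4] board [-81.3  38.1] z -1.4 F [-2.79 -1.16  4.69] M [0.13 0.79 0.2 ]
boardx in tool [ 1.0e+00  3.0e-04 -3.9e-03] down in tool [ 3.9e-03 -2.0e-04  1.0e+00]
move cm [ 5.63  0.01 -0.02]
```

Call:
drive_tool(
  plan=[
    [1,0.2,0,-0.1,0,0,0],
    [1,0.5,0,-0.1,0,0,0],
    [1,0.8,0,-0.1,0,0,0],
    [1,1.1,0,-0.1,0,0,0],
    [1,1.4,0,-0.1,0,0,0],
  ],
)

```text
t: 8.8
tool_pos: [532.9, -5.4, 0.1]
tool_rot: [[0.996, 0.087, -0.001], [0.087, -0.996, -0.0], [-0.001, 0.0, -1.0]]
ft_force: [-3.3, -0.6, 5.1]
grip_width: 85.6
grasp_force: 2.4
```

```bash
python3 -c "
from h import *
rep((-25,38))"
```

```text
t 8.8 tcp [ 5.329e+02 -5.400e+00  1.000e-01] board [-65.8  38.1] z 0.1 F [-3.28 -0.59  5.14] M [0.06 0.81 0.13]
boardx in tool [ 1.e+00 -3.e-04 -7.e-04] down in tool [ 7.e-04 -1.e-04  1.e+00]
move cm [ 4.08  0.01 -0.  ]
```

Call:
drive_tool(
  plan=[
    [1,0.3,0,0,0,0,0],
    [1,0.6,0,0,0,0,0],
    [1,0.9,0,0,0,0,0],
    [1,1.2,0,0,0,0,0],
    [1,1.5,0,0,0,0,0],
  ],
)

```text
t: 9.3
tool_pos: [548.1, -4.1, 0.3]
tool_rot: [[0.996, 0.087, 0.0], [0.087, -0.996, -0.0], [0.0, 0.0, -1.0]]
ft_force: [-2.5, -0.9, 4.9]
grip_width: 85.3
grasp_force: 2.4
```

```bash
python3 -c "
from h import *
rep((-25,38))
b=grab_frame('scene')[220:340,260:430,::-1]
cv2.imwrite('pics/p5.png',cv2.resize(b,(680,480),interpolation=2))"
```

```text
t 9.3 tcp [ 5.481e+02 -4.100e+00  3.000e-01] board [-50.5  38.1] z 0.3 F [-2.54 -0.94  4.92] M [0.03 0.81 0.08]
boardx in tool [ 1.e+00 -2.e-04  0.e+00] down in tool [-0.e+00 -1.e-04  1.e+00]
move cm [2.55 0.01 0.  ]
```

View pics/p5.png

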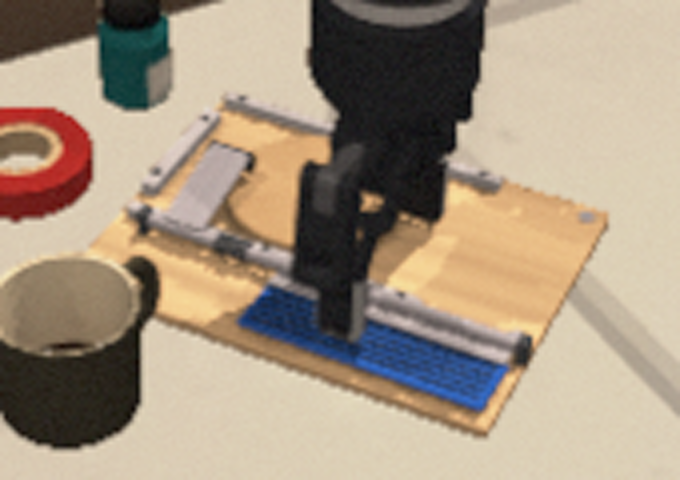

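The disc, near (290,205) in the crop, is moving with the finger and its leading edge is reaching the raised jaw at (245,160). The plate at (370,345) is still held down. I'll carry on.

Call:
drive_tool(
  plan=[
    [1,0.3,0,0.05,0,0,0],
    [1,0.6,0,0.05,0,0,0],
    [1,0.9,0,0.05,0,0,0],
    [1,1.2,0,0.05,0,0,0],
    [1,1.5,0,0.05,0,0,0],
  ],
)

```text
t: 9.85
tool_pos: [562.1, -3.0, -0.0]
tool_rot: [[0.996, 0.086, -0.002], [0.086, -0.996, -0.001], [-0.002, 0.001, -1.0]]
ft_force: [-5.7, -1.5, 7.6]
grip_width: 85.3
grasp_force: 4.1
```

Call:
drive_tool(
  plan=[
    [1,0.15,0,0,0,0,0],
    [1,0.3,0,0,0,0,0],
    [1,0.45,0,0,0,0,0],
    [1,0.6,0,0,0,0,0],
    [1,0.6,0,0,0,0,0],
  ],
)

```text
t: 10.35
tool_pos: [568.5, -2.5, 0.1]
tool_rot: [[0.996, 0.086, -0.001], [0.086, -0.996, -0.001], [-0.001, 0.001, -1.0]]
ft_force: [-4.6, -2.2, 6.7]
grip_width: 85.5
grasp_force: 3.6
```

```bash
python3 -c "
from h import *
rep((-25,38))"
```

```text
t 10.35 tcp [ 5.685e+02 -2.500e+00  1.000e-01] board [-30.1  37.9] z 0.1 F [-4.6  -2.19  6.67] M [-0.09  1.04  0.12]
boardx in tool [ 1.e+00 -6.e-04 -9.e-04] down in tool [ 9.e-04 -5.e-04  1.e+00]
move cm [ 0.51 -0.01 -0.  ]
```

Call:
drive_tool(
  plan=[
    [1,0.1,0,0,0,0,0],
    [1,0.2,0,0,0,0,0],
    [1,0.3,0,0,0,0,0],
    [1,0.4,0,0,0,0,0],
    [1,0.4,0,0,0,0,0],
  ],
)

```text
t: 10.85
tool_pos: [571.4, -2.5, -0.1]
tool_rot: [[0.996, 0.086, -0.003], [0.086, -0.996, -0.001], [-0.003, 0.001, -1.0]]
ft_force: [-6.9, -1.1, 8.3]
grip_width: 85.6
grasp_force: 5.0
```

Call:
drive_tool(
  plan=[
    [1,0.05,0,0,0,0,0],
    [1,0.1,0,0,0,0,0],
    [1,0.15,0,0,0,0,0],
    [1,0.2,0,0,0,0,0],
    [1,0.2,0,0,0,0,0],
  ],
)

```text
t: 11.35
tool_pos: [572.5, -2.8, -0.2]
tool_rot: [[0.996, 0.085, -0.005], [0.085, -0.996, -0.002], [-0.005, 0.001, -1.0]]
ft_force: [-7.7, -2.1, 10.2]
grip_width: 85.5
grasp_force: 6.1
```

```bash
python3 -c "
from h import *
rep((-25,38))"
```

```text
t 11.35 tcp [ 5.725e+02 -2.800e+00 -2.000e-01] board [-26.2  37.2] z -0.2 F [-7.66 -2.15 10.18] M [-0.38  1.68 -0.08]
boardx in tool [ 1.     -0.0017 -0.0051] down in tool [ 0.0051 -0.0013  1.    ]
move cm [ 0.12 -0.08 -0.  ]
```

```bash
python3 -c "
from h import *
b=grab_frame('scene')[220:340,260:430,::-1]
a=grab_frame('top')[190:350,230:390,::-1]
cv2.imwrite('pics/p6.png',np.hstack([cv2.resize(b,(510,360),interpolation=2),cv2.resize(a[:90,:],(280,158),interpolation=2) if 0 else cv2.resize(a[:100,20:120],(280,360),interpolation=2)]))"
```

```text
(no output)
```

View pics/p6.png

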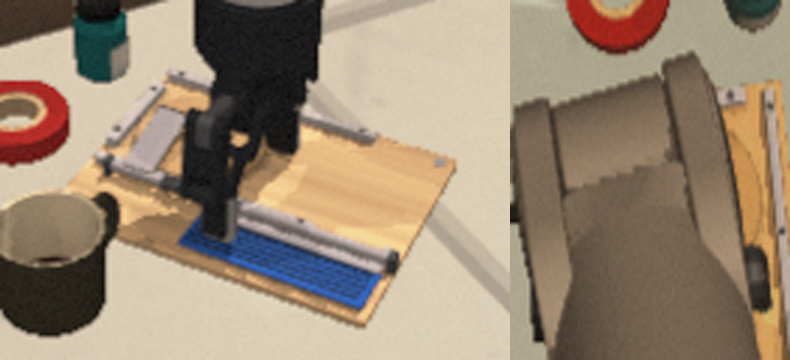

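The disc's right edge shows in the top crop at about (763,195), which is full-frame (340.4,244). I'll convert that to board coordinates.

```bash
python3 -c "
from h import *
b=np.load('b.npz');R,t=b['R'],b['t']
f=grab_frame('top')[:,:,::-1]; cv2.imwrite('pics/t7.png',f)
for p in ((763,195),(733,132),(755,235)):
  q=onz('top',250+(p[0]-510)/2.8,190+p[1]/3.6,17)[:2]; l=R.T@(q-t); print(l.round(1),'cx if r44,cy=-.5:',np.round(l[0]+np.sqrt(max(0,44**2-(l[1]+.5)**2))*np.array([-1,1]),1))
rep((-25,38))
a=f[205:285,310:360]; cv2.imwrite('pics/c7.png',cv2.resize(a,(375,600),interpolation=2))
"
```

```text
[ 24.4 -40. ] cx if r44,cy=-.5: [ 5.  43.7]
[ 58.9 -24.3] cx if r44,cy=-.5: [21.9 95.9]
[  4.6 -32.4] cx if r44,cy=-.5: [-25.7  34.9]
t 11.5 tcp [ 5.725e+02 -2.700e+00 -2.000e-01] board [-26.2  37.3] z -0.2 F [-7.77 -2.46  9.8 ] M [-0.39  1.67 -0.1 ]
boardx in tool [ 1.     -0.0017 -0.0051] down in tool [ 0.0051 -0.0013  1.    ]
move cm [ 0.12 -0.07 -0.  ]
```

View pics/c7.png

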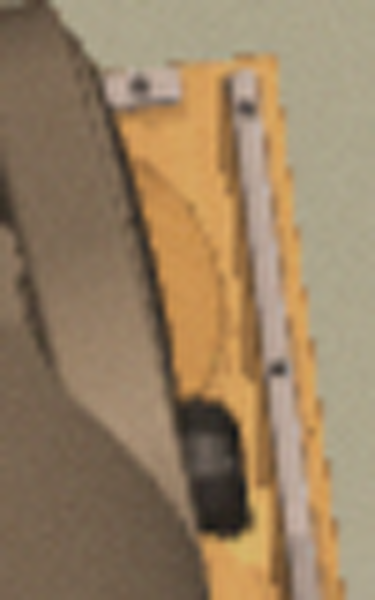

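The disc's edge shows as an arc through (135,155), (195,205), (222,285) and (208,372). I'll fit a circle of the known radius to it.

```bash
python3 -c "
from h import *
from scipy.optimize import least_squares
b=np.load('b.npz');R,t=b['R'],b['t']
P=[(135,155),(165,173),(195,205),(215,245),(222,285),(220,325),(208,372)]
L=np.array([R.T@(onz('top',310+x/7.5,205+y/7.5,17)[:2]-t) for x,y in P])
r=least_squares(lambda c:np.hypot(*(L-c).T)-44,[30,0]);print(r.x,r.fun.round(1))
"
```

```text
[27.18489346  5.15352995] [-0.8  0.1  0.5  0.6  0.1 -0.4 -0.3]
```

Call:
drive_tool(
  plan=[
    [1,0,0,-0.08,0,0,0],
    [1,0.1,0,-0.08,0,0,0],
    [1,0.2,0,-0.08,0,0,0],
    [1,0.3,0,-0.08,0,0,0],
    [1,0.3,0,-0.08,0,0,0],
  ],
)

```text
t: 12.0
tool_pos: [576.2, -3.2, 0.3]
tool_rot: [[0.996, 0.085, -0.004], [0.085, -0.996, -0.002], [-0.004, 0.002, -1.0]]
ft_force: [-6.9, -2.7, 6.8]
grip_width: 84.7
grasp_force: 4.4
```

```bash
python3 -c "
from h import *
rep((-25,38))"
```

```text
t 12.0 tcp [ 5.762e+02 -3.200e+00  3.000e-01] board [-22.5  36.6] z 0.3 F [-6.92 -2.74  6.85] M [-0.47  1.26  0.01]
boardx in tool [ 1.     -0.0019 -0.0038] down in tool [ 0.0038 -0.0019  1.    ]
move cm [-0.25 -0.14  0.  ]
```

Call:
drive_tool(
  plan=[
    [1,0.05,0,0,0,0,0],
    [1,0.1,0,0,0,0,0],
    [1,0.15,0,0,0,0,0],
    [1,0.2,0,0,0,0,0],
    [1,0.2,0,0,0,0,0],
  ],
)

```text
t: 12.5
tool_pos: [578.2, -3.2, 0.3]
tool_rot: [[0.996, 0.085, -0.004], [0.085, -0.996, -0.002], [-0.004, 0.002, -1.0]]
ft_force: [-5.3, -3.2, 6.5]
grip_width: 85.4
grasp_force: 4.2
```

```bash
python3 -c "
from h import *
rep((-25,38))
from scipy.optimize import least_squares
f=grab_frame('top')[:,:,::-1]; cv2.imwrite('pics/t8.png',f)
a=f[205:285,310:360]; cv2.imwrite('pics/c8.png',cv2.resize(a,(375,600),interpolation=2))
"
```

```text
t 12.5 tcp [ 5.782e+02 -3.200e+00  3.000e-01] board [-20.5  36.3] z 0.3 F [-5.34 -3.2   6.48] M [-0.47  1.29 -0.04]
boardx in tool [ 1.     -0.0018 -0.0037] down in tool [ 0.0037 -0.0022  1.    ]
move cm [-0.45 -0.17  0.  ]
```

View pics/c8.png

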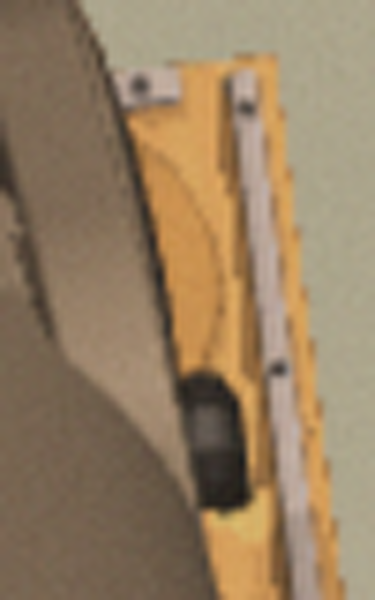

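The arc now runs through about (140,148), (197,195), (222,268) and (212,340), so the disc has moved forward.

```bash
cat > fit.py <<'E'
from h import *
from scipy.optimize import least_squares
b=np.load('b.npz');R,t=b['R'],b['t']
def edge(fn):
    f=cv2.imread(fn)[205:285,310:360].astype(float); g=cv2.cvtColor(cv2.resize(f.astype(np.uint8),(375,600),interpolation=2),cv2.COLOR_BGR2GRAY).astype(float)
    return cv2.GaussianBlur(g,(0,0),3)
def fit(fn,c0):
    g=edge(fn); pts=[]; C=np.array(c0,float)
    ph0=[]
    K=camera_info('top');P=np.array(K['pose'])
    def proj(l):
        w=np.append(R@l+t,17); q=P[:3,:3].T@(w-P[:3,3]); a=q[:2]/q[2]; a=a*(1+K['k1']*(a@a)); return np.array([K['fx']*a[0]+K['cx']-310,K['fy']*a[1]+K['cy']-205])*7.5
    for th in np.radians(np.arange(-100,-35,5)):
        rs=np.arange(39,49,.25); v=[]
        for r in rs:
            x,y=proj(C+r*np.array([np.cos(th),np.sin(th)])); v.append(g[int(round(y)),int(round(x))])
        pts.append(C+rs[int(np.argmin(v))]*np.array([np.cos(th),np.sin(th)]))
    L=np.array(pts); r=least_squares(lambda c:np.hypot(*(L-c).T)-44,C,loss='soft_l1'); print(fn,r.x.round(2),r.fun.round(1))
E
python3 - <<'E'
from fit import *
P=[(140,148),(170,165),(197,195),(214,230),(222,265),(220,300),(212,340)]
L=np.array([R.T@(onz('top',310+x/7.5,205+y/7.5,17)[:2]-t) for x,y in P])
r=least_squares(lambda c:np.hypot(*(L-c).T)-44,[30,0]);print(r.x,r.fun.round(1))
fit("pics/t7.png",(27,4)); fit("pics/t8.png",r.x)
E
```

```text
[30.37819808  4.96589929] [-1.3  0.2  0.7  0.7  0.5 -0.4 -0.7]
pics/t7.png [17.17 -1.34] [-1.3 -0.4  0.5  1.5  2.4  3.4 -3.1 -1.9 -1.  -0.5 -0.1  1.5  0.3]
pics/t8.png [22.51  1.44] [-4.9  1.2  1.9  2.6 -2.  -1.5 -1.  -0.7  0.5  2.2  2.6 -1.2 -0. ]
```

Call:
drive_tool(
  plan=[
    [1,0.05,0,0,0,0,0],
    [1,0.1,0,0,0,0,0],
    [1,0.15,0,0,0,0,0],
    [1,0.2,0,0,0,0,0],
    [1,0.2,0,0,0,0,0],
  ],
)

```text
t: 13.05
tool_pos: [578.8, -3.3, 0.2]
tool_rot: [[0.996, 0.085, -0.006], [0.085, -0.996, -0.003], [-0.007, 0.002, -1.0]]
ft_force: [-8.1, -3.0, 9.0]
grip_width: 85.4
grasp_force: 5.7
```

Call:
drive_tool(
  plan=[
    [1,0.05,0,0,0,0,0],
    [1,0.1,0,0,0,0,0],
    [1,0.15,0,0,0,0,0],
    [1,0.2,0,0,0,0,0],
    [1,0.2,0,0,0,0,0],
  ],
)

```text
t: 13.55
tool_pos: [579.0, -3.3, 0.0]
tool_rot: [[0.996, 0.084, -0.01], [0.084, -0.996, -0.003], [-0.01, 0.003, -1.0]]
ft_force: [-10.7, -3.4, 11.2]
grip_width: 85.1
grasp_force: 7.7
```

```bash
python3 -c "
from h import *
rep((-25,38))"
```

```text
t 13.55 tcp [579.   -3.3   0. ] board [-19.7  36.1] z 0.0 F [-10.66  -3.36  11.2 ] M [-0.66  2.38 -0.15]
boardx in tool [ 0.9999 -0.0029 -0.0104] down in tool [ 0.0104 -0.0026  0.9999]
move cm [-0.53 -0.18  0.01]
```

Call:
drive_tool(
  plan=[
    [1,0,0,-0.05,0,0,0],
    [1,0,0,-0.1,0,0,0],
    [1,0.1,0,-0.1,0,0,0],
    [1,0.2,0,-0.1,0,0,0],
    [1,0.2,0,-0.1,0,0,0],
  ],
)

```text
t: 14.05
tool_pos: [579.2, -3.4, 0.2]
tool_rot: [[0.996, 0.084, -0.014], [0.084, -0.996, -0.004], [-0.014, 0.003, -1.0]]
ft_force: [-12.6, -2.7, 11.1]
grip_width: 85.3
grasp_force: 8.0
```

```bash
python3 -c "
from h import *
rep((-25,38))"
```

```text
t 14.05 tcp [ 5.792e+02 -3.400e+00  2.000e-01] board [-19.5  36.1] z 0.2 F [-12.58  -2.69  11.08] M [-0.72  2.81 -0.3 ]
boardx in tool [ 0.9999 -0.0034 -0.0143] down in tool [ 0.0143 -0.0025  0.9999]
move cm [-0.55 -0.19  0.01]
```

It holds firm at x of about -19.5, with the force rising without movement, so it looks home. I'll back off while still pressing, then lift.

Call:
drive_tool(
  plan=[
    [1,-0.3,0,0.05,0,0,0],
    [1,-0.6,0,0.1,0,0,0],
    [1,-1.0,0,0.1,0,0,0],
    [1,-1.4,0,0.1,0,0,0],
    [1,-1.4,0,0.1,0,0,0],
  ],
)

```text
t: 14.55
tool_pos: [574.6, -2.1, 1.9]
tool_rot: [[0.996, 0.086, 0.006], [0.086, -0.996, 0.0], [0.006, 0.0, -1.0]]
ft_force: [3.7, -1.3, 3.7]
grip_width: 85.5
grasp_force: 2.2
```

```bash
python3 -c "
from h import *
rep((-25,38))
f=grab_frame('top')[:,:,::-1]; cv2.imwrite('pics/t9.png',f)
a=f[205:285,310:360]; cv2.imwrite('pics/c9.png',cv2.resize(a,(375,600),interpolation=2))
"
```

```text
t 14.55 tcp [574.6  -2.1   1.9] board [-24.   37.8] z 1.9 F [ 3.71 -1.33  3.75] M [-0.17 -0.78 -0.22]
boardx in tool [ 1.0e+00 -9.0e-04  6.2e-03] down in tool [-6.2e-03 -3.0e-04  1.0e+00]
move cm [-0.1  -0.02 -0.  ]
```

View pics/c9.png

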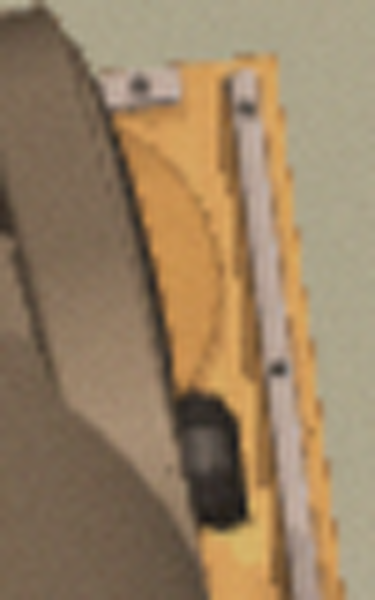

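Call:
drive_tool(
  plan=[
    [1,0,0,-0.5,0,0,0],
    [1,0,0,-1.5,0,0,0],
    [1,-1,0,-3,0,0,0],
    [1,-3,0,-6,0,0,0],
    [1,-6,0,-9,0,0,0],
  ],
)

```text
t: 15.1
tool_pos: [510.4, -6.1, 90.5]
tool_rot: [[0.996, 0.088, -0.003], [0.088, -0.996, 0.001], [-0.003, -0.002, -1.0]]
ft_force: [1.1, 0.3, 0.3]
grip_width: 85.5
grasp_force: 0.0
```

Call:
drive_tool(
  plan=[
    [1,-1,3,-3,0,0,0],
    [1,-2,7,-5,0,0,0],
    [1,-3,11,-6,0,0,0],
    [1,-3,15,-6,0,0,0],
    [1,-3,19,-6,0,0,0],
  ],
)

```text
t: 15.6
tool_pos: [497.3, -199.3, 150.9]
tool_rot: [[0.996, 0.088, -0.002], [0.088, -0.996, 0.001], [-0.002, -0.001, -1.0]]
ft_force: [0.7, -0.2, 0.3]
grip_width: 85.3
grasp_force: 0.0
```

```bash
python3 - <<'E'
from fit import *
f=grab_frame('top')[:,:,::-1]; s=grab_frame('scene')[:,:,::-1]; cv2.imwrite('pics/t10.png',f)
g=cv2.GaussianBlur(cv2.resize(f[200:345,250:370],None,fx=4,fy=4,interpolation=cv2.INTER_CUBIC),(5,5),1)
c=cv2.HoughCircles(cv2.cvtColor(g,cv2.COLOR_BGR2GRAY),cv2.HOUGH_GRADIENT,1,200,param1=80,param2=15,minRadius=90,maxRadius=100)
if c is not None:
  x,y,r=c[0][0]; print(r,R.T@(onz('top',x/4+250,y/4+200,17)[:2]-t)); cv2.circle(g,(int(x),int(y)),int(r),(0,0,255),1)
cv2.imwrite('pics/p10.png',np.hstack([g[:360],cv2.resize(s[235:325,275:355],(320,360),interpolation=2)])); rep()
E
```

```text
97.2 [30.95304106  4.71334928]
t 15.7 tcp [ 496.1 -206.4  150. ] board [-119.9 -159. ] z 150.0 F [-0.83  0.46 -0.46] M [ 0.03  0.01 -0.05]
boardx in tool [ 0.9999 -0.0103 -0.0035] down in tool [ 0.0035 -0.0035  1.    ]
```

View pics/p10.png

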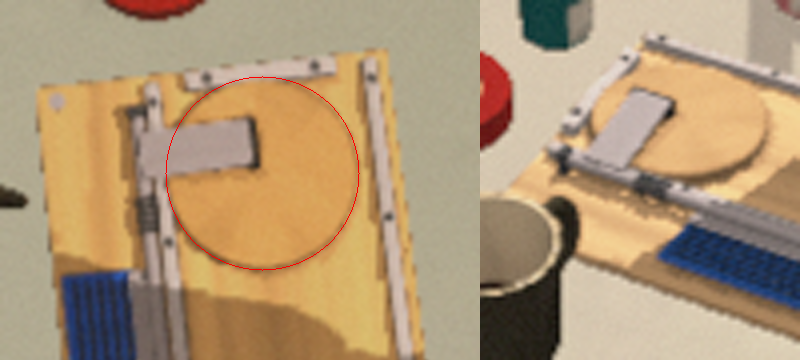

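The disc touches the end stop, with the fitted circle's edge at (262,77) on the stop face. It lies under the jaw at (250,140), and the plate is released. The measured home offset is about 1 mm in x, and the robot is clear.

```bash
python3 -c "
from rig import env
print(env.finish_job())"
```

```text
the job is handed in; nothing more can be done
None
```

The job is handed in: in the last pictures the disc sits against the end stop with the jaw resting on it, the thumb plate is released and the arm is clear of the board; the verdict was not shown.

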